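Open the port flap in the calibration case and hold it up

TASK

Lift the lid of the black instrument case by its tab until it leans back on its stop, and let it rest there. Then tug the tab of the metal flap inside, before you touch its sliding release, to learn whether a hidden catch holds it; if it is caught, slide the release all the way away from the flap to free it. Lift the flap fully up and finish while holding it there (it falls shut on its own), leaving the other things on the bench alone.

Things in the scene. Friction and masses are not known exactly. Their poses are not given: they have to be found in the camera images.
- case: black instrument case, fixed, 160 mm (its x) by 280 mm (its y), 124 mm high with lid shut; origin on the bench under its centre, z up. Lid hinge along its +x side, lid tab on its -x side. Walls 6 mm thick, rim 100 mm up; deck 50 mm up, with the flap in the -y half and, between flap and +y wall, a grey latch housing (44 by 132 mm, top 70 mm up) carrying the release
- case_lid (a joint): angle of the case lid, rad: 0 shut, 1.8 leaning back on its stop. It weighs 0.24 to 0.39 kg, falls shut if let go before about 1.5 and leans back by itself beyond about 1.65
- lid_hinge (a point): point on the lid's hinge line, midway along it: 80 mm to +x of the case's origin and 100 mm above the bench. The hinge line runs along the case's y; the lid's free edge lies 160 mm from it
- lid_tab (a point): middle of the grip part of the lid's steel tab, 30 mm out from the lid's free edge (tab 46 mm long, 20 mm wide along the case's y, 10 mm thick); with the lid shut it is 190 mm from the hinge line and 12 mm above it. Moves with the lid; pinched across its 20 mm width it can turn between the fingers as the lid swings
- flap (a joint): angle of the flap, rad: 0 shut, 1.2 fully up on its stop. A light spring and its weight shut it (1 to 2 N at the tab, up to 5 N when pinched firmly). If caught, it lifts only about 0.08 (7 mm at the tab) and then stops hard; if not caught it lifts freely
- flap_hinge (a point): point on the flap's hinge line, midway along it, 85 mm above the bench, 55 mm to +x and 55 mm to -y of the case's origin; the hinge line runs along the case's y
- flap_tab (a point): middle of the grip part of the flap's aluminium tab, 85 mm from the hinge line towards the case's -x; shut, 85 mm above the bench. Flap plate 55 mm long, 80 mm wide, 5 mm thick; the tab sticks out 46 mm from its free edge, 20 mm wide along the case's y, 10 mm thick. Moves with the flap; pinched across its width it can turn between the fingers
- release_grip (a point): grip point of the release, an upright black slide block on the latch housing, 12 mm thick along the case's y, 24 mm wide along its x, 38 mm tall; this point is on its centre line 24 mm above the housing's top and 14 mm below the block's top
- release (a joint): travel of the release along the case's +y (away from the flap), m: 0 as found, 0.014 at its stop. It slides with about 2 to 3 N and stays where it is left. Slid to its stop it pushes the hidden catch back, off the flap, and the catch stays back. Its place does not show whether the flap is caught
- gauge: bystander: round pressure gauge lying on its back, 90 mm across, 32 mm high, with a brass stem; origin at the bottom centre
- fitting: bystander: brass fitting standing up, 40 mm across, 62 mm high; origin at the bottom centre
- wrench: bystander: steel wrench lying flat, 160 mm long; origin at its underside
- weight: bystander: steel disc weight, 50 mm across, 30 mm high; origin at the bottom centre

How it is judged:
By the outcome, as a careful person would: the job done as asked, in the order asked, and still so for the second after the job is handed in, while the arm keeps its last pose, push and grip.
It also fails if it takes over 72 s, if anything falls off the work surface, if the arm or the gripper's body presses on something with over 40 N, if the wrist force passes 120 N, or if a joint passes its speed limit or range.

ROBOT

A 7-joint arm with a two-finger parallel gripper is mounted at the origin on the work surface. World frame = base frame: x ahead of the robot, y to its left, z up, the work surface at z = 0. Lengths are in mm, angles in rad, forces in N, time in s.
With the tool pointing down it reaches from about 425 to 950 mm from the base axis. Payload 16.7 kg.
Tool frame: the origin (TCP) lies on the centre line of the jaws, within the pads' length; the fingertips stand 17 mm ahead of it and the grasp point (between the pads) lies 2 mm behind it; z points along the fingers, y is the line along which they close (so a half turn about z gives the same grasp; the last joint's range is limited). The gripper opens to 94 mm and grips with 3 to 60 N. Pads are 16 mm wide; open, the fingers measure 119 mm over their backs; the gripper's body (75 mm by 177 mm) begins 78 mm behind the grasp point.
Start: joints at [-1.308, 0.426, 0.074, 1.606, -0.034, 1.111, -0.067], TCP at [270.176, 618.531, 222.467] pointing down, gripper open.
Joint ranges: [-2.85, 2.85], [-0.5, 2.14], [-1.23, 1.37], [0.21, 2.46], [-1.02, 4.16], [0.16, 2.05], [-2.73, 2.73]. Speed limits (rad/s): [1.89, 1.89, 2.39, 2.39, 3.01, 3.01, 3.01].

INTERFACE

Orientations are given as a unit quaternion [w, x, y, z].
In Python, from bench import * gives the robot as it stands. The module is installed in compiled form; this text tells all that it offers.
- The arm moves only by the tool servo_tool, never from a script. Its argument "moves" is one flat list of numbers, 5 for each row, row after row: the closure in counts, from 0 (fully open) to 255 (shut), then the shift along the tool's x, y, z in cm, then the turn about the tool's z in degrees. In form: [claw, x, y, z, spin, claw, x, y, z, spin, ...]. A call has 1 to 10 rows; each row shifts and turns the commanded pose from where the row before left it, along the tool's axes as they then stand; what a row does not reach is not made up. A row lasts 1/8 s, in which the tool goes at most 62.5 mm and 10.7 degrees, less where a joint would pass 70% of its speed; a pose out of reach is approached as far as the arm can. A call with a gripper value outside its range is refused whole. The fingers move at their own pace and stop on an object; "squeeze" is the grip in N (left out, the last holds). Time passes only in rows, so rows that do not move let the fingers close. It gives the time, the measured TCP pose, the force, the opening and the grip force at its end, in the units of the state.
- get_state(): the state, without advancing time (a new reading comes with each control period).
- capture(name): name is "side" or "top" or "wrist"; returns a dict with "color" (420x560x3 uint8, blue, green, red), "fov_y" (degrees; the focal length in pixels is half the picture's height over the tangent of half this angle, whatever the lens; pixels are square), "cx", "cy" (the principal point, pixels), "R" (3x3) and "t" (3): a world point X has camera coordinates R X + t. Camera axes: x right, y down, z forward; pixel columns grow to the right and rows downward; lengths in mm; the calibration is good to about 2 mm. A picture is of the moment at which its call begins. There is no depth.
- hand_in(): hands the job in; it is judged then, once.
The state is a dict: "clock": time; "qpos": joint angles; "qd": joint speeds; "joint_efforts": joint torques, N m; "tcp_pos": TCP position; "tcp_rot": TCP orientation; "wrist_force": force on the tool from outside, world axes, zero at the start; "moment": the same for the moment, N m; "grip_width": finger opening in mm; "gripper_force": force on a finger pad.
Only numpy, scipy, OpenCV 4.12 (cv2) and the standard library are available. Lean on these libraries where they do the work, as an engineer would, in place of code of your own. Each camera call takes 0.05 s, during which the arm holds its last target. There are 200 camera calls.

## Working session

There is one attempt and no reset: what is moved stays moved. The work goes in short steps, Python scripts to look and compute and a tool call to move; the robot and the scene stay as the last step left them, time stands still between calls to the robot, and variables do not carry over. Pictures are saved under pics/ and viewed, at most 10 in all, crops included, and the job is handed in when it is done.

Besides the shell and the picture viewer there is one more tool, called after ">>>" in YAML: its name, and indented under it one key for each argument. servo_tool: Moves the arm, as the interface text tells. Its arguments: {"type":"object","properties":{"moves":{"type":"array","items":{"type":"number"}},"squeeze":{"type":"number"}},"required":["moves"]}

```bash
mkdir -p pics
python3 - <<'E'
from bench import *
import cv2,numpy as np
s=get_state();print({k:np.round(v,3) for k,v in s.items()})
for n in("top","side"):
    c=capture(n);cv2.imwrite(f"pics/{n}0.png",c["color"]);print(n,c["fov_y"],c["cx"],c["cy"],np.round(c["R"],4).tolist(),np.round(c["t"],1))
E
```

```text
{'clock': np.float64(0.0), 'qpos': array([-1.309,  0.427,  0.074,  1.607, -0.034,  1.111, -0.067]), 'qd': array([-0.001,  0.   ,  0.   ,  0.002,  0.001, -0.   ,  0.001]), 'joint_efforts': array([-0.0000e+00, -9.3578e+01,  3.6670e+00, -4.5420e+01, -4.9000e-02,
        2.0000e-02,  0.0000e+00]), 'tcp_pos': array([270.032, 618.197, 221.806]), 'tcp_rot': array([-0.   ,  0.204,  0.979, -0.001]), 'wrist_force': array([0.252, 1.341, 0.818]), 'moment': array([-0.002, -0.056,  0.027]), 'gripper_force': np.float64(0.0), 'grip_width': np.float64(94.163)}
top 55.8219569216502 274.10053522606034 207.53999839364226 [[0.016, -0.9995, 0.0279], [-0.9835, -0.0208, -0.1798], [0.1803, -0.0245, -0.9833]] [-29.1 525.9 976.1]
side 48.09921071935203 282.24152759306054 204.9174511452266 [[0.9997, -0.0224, 0.0131], [-0.0007, -0.5297, -0.8482], [0.0259, 0.8479, -0.5295]] [-544.9   88.5 1272.6]
```

View pics/top0.png

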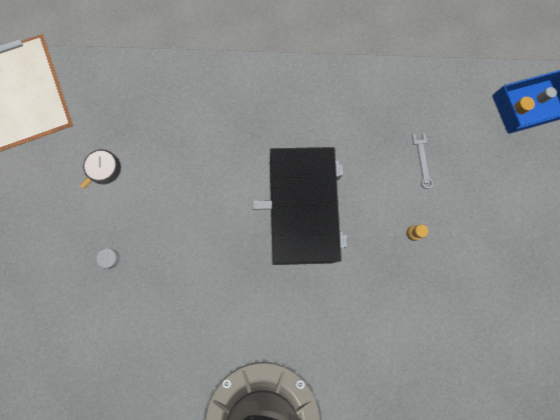

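View pics/side0.png

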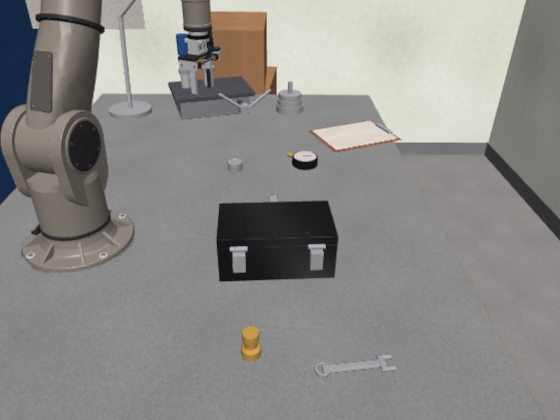

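```bash
python3 - <<'E'
import cv2
a=cv2.imread("pics/top0.png")[135:275,240:360];cv2.imwrite("pics/top0c.png",cv2.convertScaleAbs(cv2.resize(a,None,fx=4.2,fy=4.2,interpolation=cv2.INTER_CUBIC),alpha=1.8,beta=20))
E
cat > h.py <<'E'
from bench import *
import cv2,numpy as np
from scipy.spatial.transform import Rotation as Ro
def foc(c): return 210/np.tan(np.radians(c["fov_y"]/2))
def back(c,u,v,z):
    d=np.array([(u-c["cx"])/foc(c),(v-c["cy"])/foc(c),1]); R=np.array(c["R"]);o=-R.T@c["t"];d=R.T@d
    return o+d*(z-o[2])/d[2]
def proj(c,X):
    p=np.array(c["R"])@X+c["t"];return np.array([c["cx"],c["cy"]])+foc(c)*p[:2]/p[2]
def st():
    s=get_state();print("t",round(s["clock"],2),"p",np.round(s["tcp_pos"],1),"F",np.round(s["wrist_force"],1),"w",round(float(s["grip_width"]),1),"g",round(float(s["gripper_force"]),1))
    q=s["tcp_rot"];R=Ro.from_quat([q[1],q[2],q[3],q[0]]).as_matrix();print("R cols x,y,z",np.round(R.T,3).tolist());return s,R
E
```

```text
(no output)
```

View pics/top0c.png

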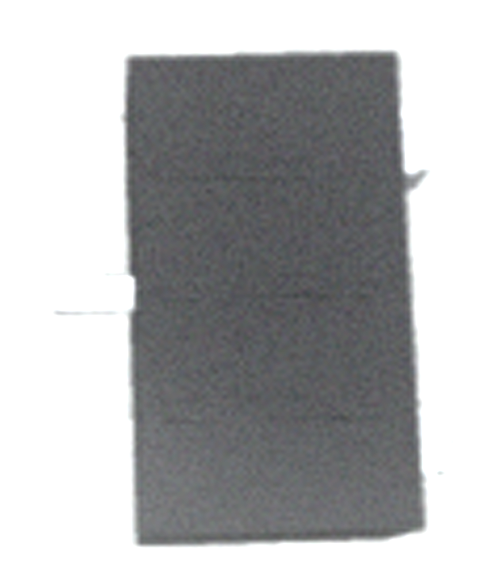

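Run:
```python
from h import *
c=capture("top")
P=[back(c,240+u/4.2,135+v/4.2,124)[:2] for u,v in((128,58),(397,55),(423,530),(136,541))]
P=np.array(P);print(P.round(1),[np.linalg.norm(P[i]-P[i-1]).round(1) for i in range(4)])
print("tab end/base",[back(c,240+u/4.2,135+v/4.2,117).round(1) for u,v in((55,293),(133,293))])
ctr=P.mean(0); ey=(P[0]+P[1]-P[2]-P[3]);ey/=np.linalg.norm(ey); ex=np.array([ey[1],-ey[0]])
ex2=P[1]+P[2]-P[0]-P[3];ex2/=np.linalg.norm(ex2)
print(ctr,ex,ex2,np.degrees(np.arctan2(ey[1],ey[0])))
st()
```

```text
[[ 658.8   -6.2]
 [ 664.7 -164.1]
 [ 388.  -175.5]
 [ 379.2  -15.5]] [np.float64(279.7), np.float64(158.1), np.float64(276.9), np.float64(160.2)]
tab end/base [array([519.5,  33.1, 117. ]), array([520.4, -11.6, 117. ])]
[522.69254872 -90.31914958] [ 0.03728766 -0.99930457] [ 0.04617249 -0.99893348] 2.1369211826702323
t 0.15 p [270.1 618.3 221.9] F [ 0.2 -0.1  0.2] w 93.8 g 0.0
R cols x,y,z [[-0.916, 0.4, -0.0], [0.4, 0.916, -0.001], [-0.0, -0.001, -1.0]]
```

```bash
cat >> h.py <<'E'
C=np.array([522.,-90.,0]);EX=np.array([.042,-.9991,0]);EY=np.array([.9991,.042,0])
def case(p): d=np.array(p)-C; return np.array([d@EX,d@EY,d[2]])
def world(x,y,z): return C+x*EX+y*EY+np.array([0,0,z])
def plan(target,yawy,n):
    s,R=st();p=np.array(s["tcp_pos"]);a=np.degrees(np.arctan2(R[1,1],R[0,1]));tot=(a-yawy+180)%360-180
    d=(np.array(target)-p)/n
    out=[]
    for i in range(n):
        r=Ro.from_euler("z",-tot*i/n,degrees=True).as_matrix()@R
        out.append(np.r_[0,(r.T@d/10).round(2),round(tot/n,2)].tolist())
    print(out)
E
python3 -c "
from h import *
plan(world(-110,0,205),2.4,20)"
```

```text
t 0.15 p [270.1 618.3 221.9] F [ 0.2 -0.1  0.2] w 93.8 g 0.0
R cols x,y,z [[-0.916, 0.4, -0.0], [0.4, 0.916, -0.001], [-0.0, -0.001, -1.0]]
[[0.0, -2.33, -2.25, 0.09, 3.2], [0.0, -2.45, -2.11, 0.09, 3.2], [0.0, -2.57, -1.97, 0.09, 3.2], [0.0, -2.67, -1.83, 0.09, 3.2], [0.0, -2.77, -1.67, 0.09, 3.2], [0.0, -2.86, -1.52, 0.09, 3.2], [0.0, -2.94, -1.36, 0.09, 3.2], [0.0, -3.01, -1.19, 0.09, 3.2], [0.0, -3.07, -1.02, 0.09, 3.2], [0.0, -3.12, -0.85, 0.09, 3.2], [0.0, -3.17, -0.67, 0.09, 3.2], [0.0, -3.2, -0.49, 0.09, 3.2], [0.0, -3.22, -0.31, 0.09, 3.2], [0.0, -3.23, -0.13, 0.09, 3.2], [0.0, -3.24, 0.05, 0.08, 3.2], [0.0, -3.23, 0.23, 0.08, 3.2], [0.0, -3.21, 0.41, 0.08, 3.2], [0.0, -3.18, 0.59, 0.08, 3.2], [0.0, -3.15, 0.76, 0.08, 3.2], [0.0, -3.1, 0.94, 0.08, 3.2]]
```

>>> servo_tool:
  moves: [0,-2.3,-2.3,0.1,3.2,0,-2.5,-2.1,0.1,3.2,0,-2.6,-2.0,0.1,3.2,0,-2.7,-1.8,0.1,3.2,0,-2.8,-1.7,0.1,3.2,0,-2.9,-1.5,0.1,3.2,0,-2.9,-1.4,0.1,3.2,0,-3.0,-1.2,0.1,3.2,0,-3.1,-1.0,0.1,3.2,0,-3.1,-0.9,0.1,3.2]

```text
clock: 1.4
tcp_pos: [394.6, 315.8, 212.5]
tcp_rot: [-0.0, 0.468, 0.884, 0.0]
wrist_force: [0.2, 1.3, -0.0]
grip_width: 93.9
gripper_force: 0.0
```

>>> servo_tool:
  moves: [0,-3.2,-0.7,0.1,3.2,0,-3.2,-0.5,0.1,3.2,0,-3.2,-0.3,0.1,3.2,0,-3.2,-0.1,0.1,3.2,0,-3.2,0,0.1,3.2,0,-3.2,0.2,0.1,3.2,0,-3.2,0.4,0.1,3.2,0,-3.2,0.6,0.1,3.2,0,-3.1,0.8,0.1,3.2,0,-3.1,0.9,0.1,3.2]

```text
clock: 2.65
tcp_pos: [517.1, 17.5, 202.4]
tcp_rot: [0.0, 0.693, 0.721, -0.0]
wrist_force: [0.2, 1.1, -0.4]
grip_width: 94.1
gripper_force: 0.0
```

Run:
```python
from h import *
c=capture("wrist");cv2.imwrite("pics/w1.png",c["color"])
s,R=st();print(case(s["tcp_pos"]).round(1),np.round(c["R"],3).tolist())
for q in((-110,0,112),(-80,-10,112),(-126,0,117)):print(q,proj(c,world(*q)).round(1))
```

```text
t 2.7 p [518.   13.6 202.6] F [-0.7 -4.1  0.5] w 94.1 g 0.0
R cols x,y,z [[-0.032, 0.999, -0.002], [0.999, 0.032, 0.001], [0.001, -0.002, -1.0]]
[-103.7    0.3  202.6] [[0.999, 0.038, 0.0], [0.037, -0.969, 0.245], [0.01, -0.245, -0.97]]
(-110, 0, 112) [277.6 213.3]
(-80, -10, 112) [266.3 246.2]
(-126, 0, 117) [277.5 196.2]
```

View pics/w1.png

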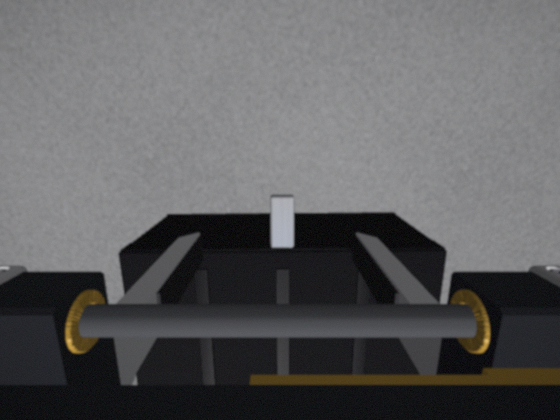

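>>> servo_tool:
  moves: [0,0.6,0.4,0,-0.6,0,0,0,3,0,0,0,0,3,0,0,0,0,3.2,0,0,0,0,0,0,0,0,0,0,0]

```text
clock: 3.45
tcp_pos: [520.8, 25.9, 111.4]
tcp_rot: [0.0, 0.688, 0.725, 0.0]
wrist_force: [-0.0, 0.1, 0.3]
grip_width: 93.9
gripper_force: 0.0
```

```bash
sed -i 's/^C=np.array(\[522/C=np.array([526/' h.py
python3 - <<'E'
from h import *
s,R=st();print(case(s["tcp_pos"]).round(1))
E
```

```text
t 3.45 p [520.8  25.9 111.4] F [-0.   0.1  0.3] w 93.9 g 0.0
R cols x,y,z [[-0.053, 0.999, 0.0], [0.999, 0.053, 0.001], [0.001, 0.0, -1.0]]
[-116.    -0.3  111.4]
```

>>> servo_tool:
  moves: [0,-0.6,0,0.1,0.6,0,0,0,0,0,255,0,0,0,0,255,0,0,0,0,255,0,0,0,0,255,0,0,0,0,255,0,0,0,0,255,0,0,0,0]
  squeeze: 15

```text
clock: 4.45
tcp_pos: [520.6, 19.7, 109.5]
tcp_rot: [0.0, 0.692, 0.722, -0.0]
wrist_force: [-0.4, 0.1, 0.3]
grip_width: 37.4
gripper_force: 0.0
```

Run:
```python
from h import *
s,R=st();p=case(s["tcp_pos"]);print(p.round(1))
# arc: keep angle offset, rows of tool(x,z) in cm
v=np.array([80-p[0],p[2]-100]);r=190.4
a0=np.arctan2(12,190);pr=np.array([190,12.])
for a in np.linspace(0,1.78,33)[1:]:
    q=r*np.array([np.cos(a0+a),np.sin(a0+a)]);d=(q-pr)/10;pr=pr+(10*d.round(2));print(a.round(2),d.round(2))
```

```text
t 4.45 p [520.6  19.7 109.5] F [-0.4  0.1  0.3] w 37.4 g 0.0
R cols x,y,z [[-0.042, 0.999, -0.0], [0.999, 0.042, -0.0], [-0.0, -0.0, -1.0]]
[-109.9   -0.8  109.5]
0.06 [-0.09  1.05]
0.11 [-0.16  1.05]
0.17 [-0.21  1.04]
0.22 [-0.27  1.02]
0.28 [-0.33  1.01]
0.33 [-0.38  0.99]
0.39 [-0.44  0.96]
0.44 [-0.49  0.94]
0.5 [-0.54  0.91]
0.56 [-0.59  0.88]
0.61 [-0.63  0.85]
0.67 [-0.69  0.81]
0.72 [-0.73  0.76]
0.78 [-0.77  0.73]
0.83 [-0.81  0.68]
0.89 [-0.84  0.64]
0.95 [-0.88  0.59]
1.0 [-0.91  0.54]
1.06 [-0.94  0.49]
1.11 [-0.97  0.43]
1.17 [-0.99  0.38]
1.22 [-1.01  0.33]
1.28 [-1.02  0.27]
1.34 [-1.04  0.21]
1.39 [-1.05  0.15]
1.45 [-1.05  0.09]
1.5 [-1.06  0.04]
1.56 [-1.06 -0.02]
1.61 [-1.05 -0.09]
1.67 [-1.05 -0.14]
1.72 [-1.04 -0.2 ]
1.78 [-1.03 -0.25]
```

>>> servo_tool:
  moves: [255,0,0,0,0,255,0,0,0,0,255,0,0,0,0,255,0,0,0,0,255,-0.1,0,-1.1,0,255,-0.2,0,-1.0,0,255,-0.2,0,-1.0,0]

```text
clock: 5.32
tcp_pos: [521.0, 14.7, 141.3]
tcp_rot: [0.0, 0.692, 0.722, 0.0]
wrist_force: [3.7, 0.4, -1.8]
grip_width: 20.4
gripper_force: 15.0
```

Gripped and lifting; follow the arc.

>>> servo_tool:
  moves: [255,-0.3,0,-1.0,0,255,-0.3,0,-1.0,0,255,-0.4,0,-1.0,0,255,-0.4,0,-1.0,0,255,-0.5,0,-0.9,0,255,-0.5,0,-0.9,0,255,-0.6,0,-0.9,0,255,-0.6,0,-0.9,0,255,-0.7,0,-0.8,0]

```text
clock: 6.45
tcp_pos: [523.0, -28.9, 225.3]
tcp_rot: [0.0, 0.692, 0.722, 0.0]
wrist_force: [7.8, -0.9, -2.9]
grip_width: 19.8
gripper_force: 15.0
```

>>> servo_tool:
  moves: [255,-0.7,0,-0.8,0,255,-0.8,0,-0.7,0,255,-0.8,0,-0.7,0,255,-0.8,0,-0.6,0,255,-0.9,0,-0.6,0,255,-0.9,0,-0.5,0,255,-0.9,0,-0.5,0]

```text
clock: 7.32
tcp_pos: [525.6, -86.6, 269.2]
tcp_rot: [0.001, 0.692, 0.722, 0.001]
wrist_force: [10.5, -0.0, -5.4]
grip_width: 19.9
gripper_force: 15.0
```

Run:
```python
from h import *
s,R=st();p=case(s["tcp_pos"]);v=np.array([80-p[0],p[2]+2-100]);print(p.round(1),np.linalg.norm(v),np.arctan2(v[1],v[0])-.063)
```

```text
t 7.33 p [525.6 -86.6 269.2] F [10.5 -0.  -5.4] w 19.9 g 15.0
R cols x,y,z [[-0.042, 0.999, -0.0], [0.999, 0.042, 0.002], [0.002, -0.0, -1.0]]
[ -3.5  -0.3 269.2] 190.468901478334 1.0542327567819714
```

>>> servo_tool:
  moves: [255,-1.0,0.1,-0.4,0,255,-1.0,0.1,-0.4,0,255,-1.0,0,-0.3,0,255,-1.0,0,-0.3,0,255,-1.0,0,-0.2,0,255,-1.1,0,-0.1,0,255,-1.1,0,-0.1,0,255,-1.1,0,0,0,255,-1.1,0,0.1,0]

```text
clock: 8.45
tcp_pos: [530.1, -181.1, 285.8]
tcp_rot: [-0.0, 0.692, 0.721, -0.0]
wrist_force: [-8.0, -0.4, 8.6]
grip_width: 20.0
gripper_force: 15.0
```

>>> servo_tool:
  moves: [255,-1.1,0,0.1,0,255,-1.0,0,0.2,0,255,-1.0,0,0.2,0,255,-0.6,0,0.2,0,255,0,0,0,0]

```text
clock: 9.07
tcp_pos: [531.8, -218.8, 278.8]
tcp_rot: [0.0, 0.693, 0.721, -0.001]
wrist_force: [-5.0, -2.7, 8.1]
grip_width: 19.9
gripper_force: 15.0
```

Run:
```python
from h import *
s,R=st();p=case(s["tcp_pos"]);v=np.array([80-p[0],p[2]+2-100]);print(p.round(1),np.linalg.norm(v),np.arctan2(v[1],v[0])-.063)
```

```text
t 9.07 p [ 531.8 -218.8  278.8] F [-5.  -2.7  8.1] w 19.9 g 15.0
R cols x,y,z [[-0.04, 0.999, -0.001], [0.999, 0.04, -0.001], [-0.001, -0.001, -1.0]]
[128.9   0.4 278.8] 187.31679387787494 1.7718096457881316
```

>>> servo_tool:
  moves: [130,0,0,0,0,130,0,0,0,0,130,0,0,0,0,130,0,0,-2,0,130,0,0,-4,0,130,2,0,-2,0,130,5,0,0,0,130,5,0,0,0,130,5,0,0,0,130,2,0,0,0]

```text
clock: 10.32
tcp_pos: [524.3, -23.9, 358.4]
tcp_rot: [-0.0, 0.691, 0.723, 0.0]
wrist_force: [-0.1, -0.6, 0.2]
grip_width: 46.2
gripper_force: 0.0
```

Run:
```python
from h import *
c=capture("top");cv2.imwrite("pics/top1.png",c["color"])
w=capture("wrist");cv2.imwrite("pics/w2.png",w["color"])
s,R=st();print(case(s["tcp_pos"]).round(1))
for q in((-30,-55,90),(0,-15,87),(0,-95,87)):print(q,proj(c,world(*q)).round(1),proj(w,world(*q)).round(1))
for v in (15,25,35):print(proj(w,world(-7,v+50,108)).round(1))
a=np.hstack([cv2.resize(c["color"][130:290,230:370],(400,457)),cv2.resize(w["color"],(400,300))[:,:] if 0 else cv2.copyMakeBorder(cv2.resize(w["color"],(400,300)),0,157,0,0,0)])
cv2.imwrite("pics/m1.png",a)
```

```text
t 10.43 p [524.5 -24.6 358.4] F [-0.2 -0.1  0.3] w 45.7 g 0.0
R cols x,y,z [[-0.046, 0.999, 0.0], [0.999, 0.046, -0.0], [-0.0, 0.0, -1.0]]
[-65.5   1.2 358.4]
(-30, -55, 90) [291.7 227.5] [238.3 207.4]
(0, -15, 87) [303.1 211.4] [266.  226.6]
(0, -95, 87) [304.4 243.6] [212.2 226.4]
[322.  226.7]
[329.1 226.7]
[336.1 226.8]
```

View pics/m1.png

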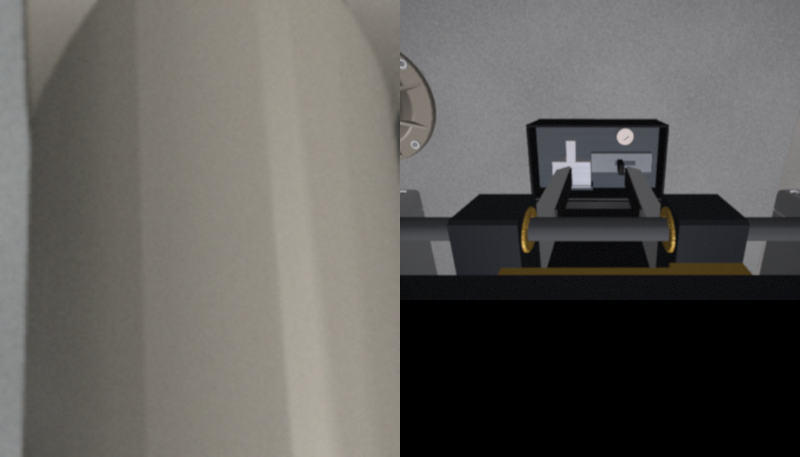

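Run:
```python
import cv2
a=cv2.imread("pics/w2.png")[160:280,165:385];cv2.imwrite("pics/w2c.png",cv2.convertScaleAbs(cv2.resize(a,None,fx=3.6,fy=3.6,interpolation=cv2.INTER_CUBIC),alpha=1.5,beta=20))
```

```text
(no output)
```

View pics/w2c.png

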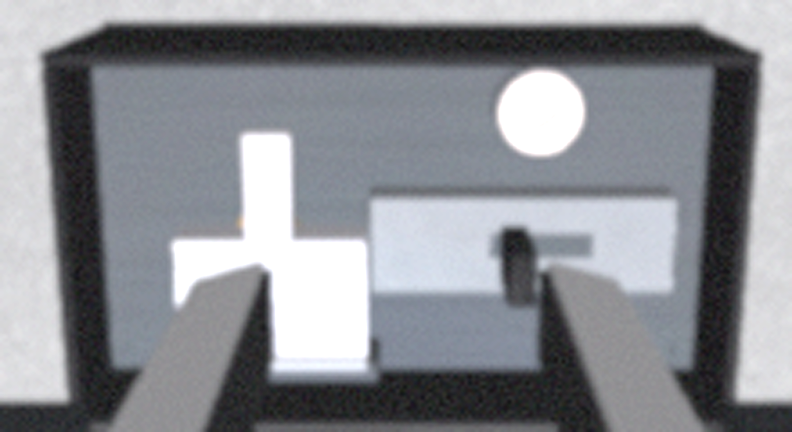

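Run:
```python
from h import *
c=capture("wrist")
b=lambda u,v,z:case(back(c,165+u/3.6,160+v/3.6,z)).round(1)
print("cam",case(-np.array(c["R"]).T@c["t"]).round(0))
for u,v in((372,195),(676,197),(672,293),(372,293)):print("housing",b(u,v,70))
print("block base/top",b(515,228,70),b(518,230,108),b(520,305,108),b(504,270,108),b(538,270,108))
print("tab",b(241,133,90),b(291,133,90),b(268,237,87),"plate",b(172,238,87),b(367,240,87))
print("rim",b(48,57,100),b(757,57,100))
```

```text
cam [-137.    1.  520.]
housing [-12.4 -12.   70. ]
housing [-12.  117.2  70. ]
housing [ 31.3 118.2  70. ]
housing [ 31.8 -12.2  70. ]
block base/top [ 2.1 49.1 70. ] [ -8.8  46.3 108. ] [ 22.5  48.  108. ] [  7.7  41.2 108. ] [  7.7  54.7 108. ]
tab [-43.4 -63.8  90. ] [-43.5 -43.8  90. ] [  1.1 -54.5  87. ] plate [  1.7 -94.2  87. ] [  2.2 -13.7  87. ]
rim [ -75.2 -135.4  100. ] [-76.2 137.  100. ]
```

>>> servo_tool:
  moves: [130,-1.3,-1.9,3,0,130,-1.3,-1.9,4,0,130,-1.2,-1.8,4,0,130,0,0,4,0,130,0,0,4,0,130,0,0,3,0,130,0,0,0,0,130,0,0,0,0]

```text
clock: 11.48
tcp_pos: [470.7, -68.3, 139.5]
tcp_rot: [0.0, 0.693, 0.721, 0.0]
wrist_force: [-0.8, 0.0, -0.1]
grip_width: 45.6
gripper_force: 0.0
```

```bash
sed -i 's/^C=np.array(\[526.,-90/C=np.array([526.,-92/' h.py
python3 - <<'E'
from h import *
w=capture("wrist");cv2.imwrite("pics/w3.png",w["color"])
c=capture("side");cv2.imwrite("pics/s1.png",cv2.resize(c["color"][120:300,180:400],None,fx=2,fy=2))
s,R=st();print(case(s["tcp_pos"]).round(1))
a=np.hstack([cv2.resize(w["color"],(400,300)),cv2.resize(c["color"][100:310,160:440],(400,300))])
cv2.imwrite("pics/m2.png",cv2.convertScaleAbs(a,alpha=1.3,beta=10))
for q in((-30,-55,90),(-46,-55,90)):print(q,proj(w,world(*q))/1.4)
E
```

```text
t 11.57 p [471.  -67.8 139.8] F [-0.1 -0.7  1.2] w 46.1 g 0.0
R cols x,y,z [[-0.041, 0.999, 0.0], [0.999, 0.041, 0.002], [0.002, 0.0, -1.0]]
[-26.5 -53.9 139.8]
(-30, -55, 90) [197.09994545 161.51526963]
(-46, -55, 90) [197.06037942 146.17875514]
```

View pics/m2.png

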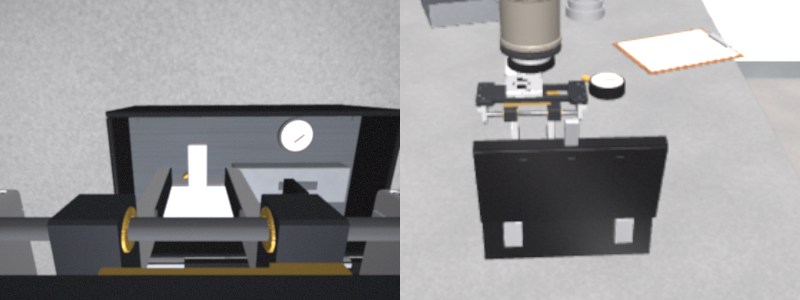

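>>> servo_tool:
  moves: [130,0.3,0,2.0,0,130,0,0,2.0,0,130,0,0,1.7,0,130,0,0,0,0,255,0,0,0,0,255,0,0,0,0,255,0,0,0,0,255,0,0,0,0,255,0,0,0,0,255,0,0,0,0]
  squeeze: 15

```text
clock: 12.82
tcp_pos: [469.9, -64.4, 81.5]
tcp_rot: [-0.0, 0.692, 0.722, -0.0]
wrist_force: [-4.3, 1.2, 4.8]
grip_width: 20.0
gripper_force: 15.0
```

Run:
```python
from h import *
s,R=st();print(case(s["tcp_pos"]).round(1))
```

```text
t 12.82 p [469.9 -64.4  81.5] F [-4.3  1.2  4.8] w 20.0 g 15.0
R cols x,y,z [[-0.042, 0.999, 0.0], [0.999, 0.042, -0.0], [-0.0, 0.0, -1.0]]
[-30.  -54.9  81.5]
```

>>> servo_tool:
  moves: [255,0,0,-0.3,0,255,0,0,-0.3,0,255,0,0,0,0]

```text
clock: 13.2
tcp_pos: [469.8, -64.6, 87.6]
tcp_rot: [-0.0, 0.692, 0.722, -0.0]
wrist_force: [-4.2, -0.7, -2.7]
grip_width: 20.0
gripper_force: 15.0
```

>>> servo_tool:
  moves: [255,0,0,-0.3,0,255,0,0,-0.3,0,255,0,0,0,0]

```text
clock: 13.58
tcp_pos: [469.9, -64.8, 93.7]
tcp_rot: [0.0, 0.692, 0.722, -0.0]
wrist_force: [-4.3, -3.3, -3.3]
grip_width: 20.1
gripper_force: 15.0
```

The tug went 12 mm with only about 3 N, well past the 7 mm catch travel, so the flap isn't caught. I'll leave the release alone and carry on up the arc.

>>> servo_tool:
  moves: [255,-0.2,0,-0.7,0,255,-0.2,0,-0.6,0,255,-0.2,0,-0.6,0,255,-0.2,0,-0.6,0,255,-0.3,0,-0.6,0,255,-0.4,0,-0.5,0,255,0,0,0,0]

```text
clock: 14.45
tcp_pos: [470.6, -79.4, 130.0]
tcp_rot: [-0.0, 0.692, 0.722, 0.0]
wrist_force: [-5.7, 1.6, -1.2]
grip_width: 19.6
gripper_force: 15.0
```

Run:
```python
from h import *
s,R=st();p=case(s["tcp_pos"]);v=np.array([55-p[0],p[2]+2-85]);print(p.round(1),np.linalg.norm(v),np.arctan2(v[1],v[0]))
w=capture("wrist");cv2.imwrite("pics/w4.png",w["color"])
```

```text
t 14.45 p [470.6 -79.4 130. ] F [-5.7  1.6 -1.2] w 19.6 g 15.0
R cols x,y,z [[-0.042, 0.999, 0.001], [0.999, 0.042, 0.0], [0.0, 0.001, -1.0]]
[-14.9 -54.8 130. ] 84.20500025910783 0.5920966023114096
```

View pics/w4.png

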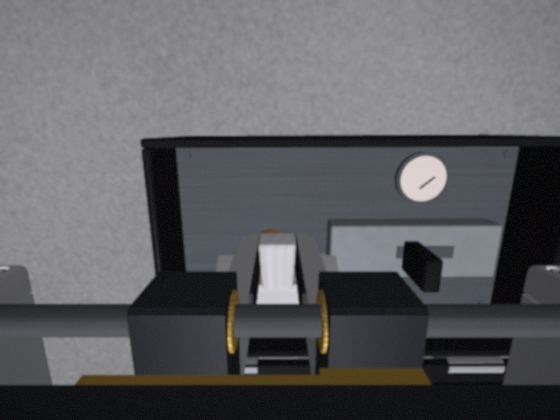

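The flap is following the tab, seen at about (277,255) between the pads. Continuing to the stop.

>>> servo_tool:
  moves: [255,-0.4,0,-0.5,0,255,-0.4,0,-0.5,0,255,-0.5,0,-0.4,0,255,-0.5,0,-0.4,0,255,-0.5,0,-0.4,0,255,-0.5,0,-0.4,0,255,-0.6,0,-0.3,0,255,-0.5,0,-0.2,0,255,0,0,0,0]
  squeeze: 20

```text
clock: 15.62
tcp_pos: [472.3, -118.7, 160.8]
tcp_rot: [-0.0, 0.692, 0.722, 0.0]
wrist_force: [-5.4, 1.7, -0.8]
grip_width: 19.8
gripper_force: 20.0
```

Run:
```python
from h import *
s,R=st();p=case(s["tcp_pos"]);v=np.array([55-p[0],p[2]+2-85]);print(p.round(1),np.linalg.norm(v),np.arctan2(v[1],v[0]))
```

```text
t 15.62 p [ 472.3 -118.7  160.8] F [-5.4  1.7 -0.8] w 19.8 g 20.0
R cols x,y,z [[-0.042, 0.999, 0.0], [0.999, 0.042, 0.0], [0.0, 0.0, -1.0]]
[ 24.4 -54.7 160.8] 83.60890963310811 1.1965769719300343
```

>>> servo_tool:
  moves: [255,-0.2,0,-0.1,0,255,0,0,0,0]

```text
clock: 15.88
tcp_pos: [472.4, -120.5, 161.6]
tcp_rot: [-0.0, 0.692, 0.722, 0.0]
wrist_force: [-4.9, 1.0, -3.3]
grip_width: 19.8
gripper_force: 20.0
```

>>> servo_tool:
  moves: [255,-0.2,0,-0.1,0,255,0,0,0,0,255,0,0,0,0]

```text
clock: 16.25
tcp_pos: [472.5, -122.5, 162.5]
tcp_rot: [-0.0, 0.692, 0.722, -0.0]
wrist_force: [-4.5, 2.2, -4.5]
grip_width: 19.8
gripper_force: 20.0
```

>>> servo_tool:
  moves: [255,-0.2,0,0,0,255,0,0,0,0]

```text
clock: 16.5
tcp_pos: [472.6, -123.9, 162.8]
tcp_rot: [-0.0, 0.692, 0.722, 0.0]
wrist_force: [-8.6, 5.4, 3.2]
grip_width: 19.5
gripper_force: 20.0
```

>>> servo_tool:
  moves: [255,-0.2,0,0,0,255,0,0,0,0,255,0,0,0,0]

```text
clock: 16.88
tcp_pos: [472.7, -125.0, 162.9]
tcp_rot: [-0.001, 0.692, 0.722, 0.001]
wrist_force: [-9.3, 12.4, 7.5]
grip_width: 19.6
gripper_force: 20.0
```

Run:
```python
from h import *
s,R=st();p=case(s["tcp_pos"]);v=np.array([55-p[0],p[2]+2-85]);print(p.round(1),np.linalg.norm(v),np.arctan2(v[1],v[0]))
w=capture("wrist")["color"];c=capture("side")["color"]
a=np.hstack([cv2.resize(w[180:390,160:440],(400,300)),cv2.resize(c[100:310,160:440],(400,300))])
cv2.imwrite("pics/m3.png",cv2.convertScaleAbs(a,alpha=1.3,beta=10))
```

```text
t 16.88 p [ 472.7 -125.   162.9] F [-9.3 12.4  7.5] w 19.6 g 20.0
R cols x,y,z [[-0.043, 0.999, 0.002], [0.999, 0.043, -0.0], [-0.0, 0.002, -1.0]]
[ 30.7 -54.6 162.9] 83.4575526329781 1.2757377684082682
```

View pics/m3.png

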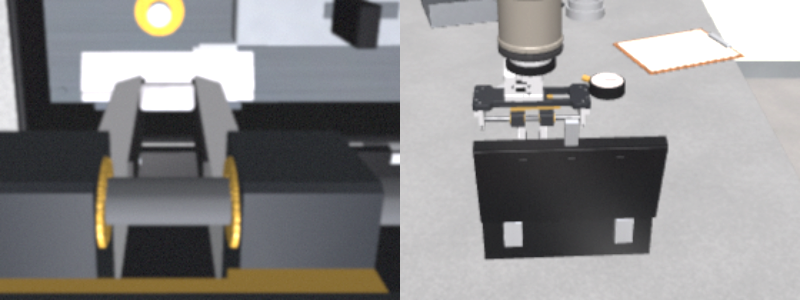

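The flap tab is still between the pads (left image, about (168,95)). The flap is on its stop, with a reaction of about 12 N, and the lid is still leaning back (right image).

```bash
python3 -c "
from bench import *
print(hand_in())"
```

```text
the job is handed in; nothing more can be done
None
```

The job is handed in: the lid leans back on its stop, the tug showed the flap was not caught (so I left the release alone), and the arm is holding the flap fully up against its stop.

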